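# Unload the tube rack from the drawer incubator

## Robot

A 6-joint arm with a two-finger parallel gripper is mounted at the origin on the work surface. World frame = base frame: x ahead of the robot, y to its left, z up, the work surface at z = 0. Lengths are in m, angles in rad, forces in N, time in s.
With the tool pointing down it reaches from about 0.3 to 0.875 m from the base axis. Payload 6.4 kg.
Tool frame: the origin (TCP) lies between the finger pads; the fingertips stand 19 mm ahead of it and the grasp point (between the pads) is the TCP (ctrl.tips_ahead is the z of the fingertips in the tool frame, in m); z points along the fingers, y is the line along which they close (so a half turn about z gives the same grasp; the last joint's range is limited). The gripper opens to 85 mm and grips with 20 to 120 N. Pads are 22 mm wide; open, the fingers measure 114 mm over their backs; the gripper's body (76 mm by 85 mm) begins 54 mm behind the grasp point. The pads swing forward as they close: fully open they stand 13 mm farther back than shut.
Start: joints at [0.99, 0.181, 1.607, -0, 1.354, -0.206], TCP at [0.21, 0.535, 0.25] pointing down, gripper open.
Joint ranges: [-2.99, 2.99], [-0.89, 2.07], [0.3, 2.58], [-1.14, 4.28], [0, 2.63], [-3.12, 3.12]. Speed limits (rad/s): [2.57, 2.57, 3.01, 3.14, 3.14, 3.14].

## Interface

Orientations are given as a unit quaternion [w, x, y, z].
In Python, from bench import readout, vision, ctrl gives the robot as it stands.
- The arm moves only by the tool play_rows, never from a script. Its arguments are lists of equal length, an entry for each row: "xyz": the shift along the tool's x, y, z in mm, a list of three; "rot": the turn, a rotation vector about the tool's x, y, z in rad, a list of three; "grip": the opening, from 0 (shut) to 1 (fully open). In form: {"xyz": [[x, y, z], ...], "rot": [[rx, ry, rz], ...], "grip": [grip, ...]}. A call has exactly 10 rows; each row is the pose to reach, as a shift and turn from the pose commanded when the call began, along the tool's axes at that moment; what a row does not reach only later rows make up. A row lasts 1/8 s, in which the tool goes at most 62.5 mm and 10.7 degrees, less where a joint would pass 70% of its speed; a pose out of reach is approached as far as the arm can. A call with a gripper value outside its range is refused whole. The fingers move at their own pace and stop on an object; the grip force is fixed at half the most. Time passes only in rows, so rows that repeat a pose let the fingers close, or fill a call up. It gives the time, the measured TCP pose, the force, the opening and the grip force at its end, in the units of the state.
- readout.get_obs(): the state, without advancing time (a new reading comes with each control period).
- vision.camera(name): name is "scene" or "top" or "wrist"; returns a dict with "color" (480x640x3 uint8, red, green, blue), "depth" (480x640 float32, m along the optical axis (not along the pixel's ray), 0 where there is no reading), "camera_matrix" (3x3 intrinsics, pixels), "extrinsics" (4x4, takes a point from camera to world coordinates); the wrist camera has in their place "hand_eye" (4x4, takes a point from camera to tool coordinates, whose origin is the TCP and whose axes are the flange's). Camera axes: x right, y down, z forward; pixel columns grow to the right and rows downward; lengths in m; the calibration is good to about 2 mm. A picture is of the moment at which its call begins: read the wrist's pose just before it.
- ctrl.hand_in(): hands the job in; it is judged then, once.
The state is a dict: "time_s": time; "q": joint angles; "dq": joint speeds; "joint_efforts": joint torques, N m; "eef_pos": TCP position; "eef_rot": TCP orientation; "wrist_force": force on the tool from outside, world axes, zero at the start; "torque": the same for the moment, N m; "opening": opening from 0.0 (shut) to 1.0 (fully open); "grasp_force": force on a finger pad.
Only numpy, scipy, OpenCV 4.12 (cv2) and the standard library are available. Lean on these libraries where they do the work, as an engineer would, in place of code of your own. Each camera call takes 0.05 s, during which the arm holds its last target. There are 200 camera calls.

## Task

The samples in the incubator are ready. Pull its drawer smoothly all the way out to its stop, lift the tube rack out by its blue carrying bar and set it down gently, flat in the steel tray, then push the empty drawer fully home. Keep the rack upright, and do not move the bottle, the beaker or the tip box.

Things in the scene. Friction and masses are not known exactly. Their poses are not given: they have to be found in the camera images.
- incubator: White bench-top incubator with one drawer, fixed; 190 mm high, 317 deep, 405 wide. Origin: at bench height under the middle of the shut drawer's front face. x points into the housing (the drawer comes out towards -x), y left as one faces the front, z up. The hood (top plate, z = 180 to 190 mm) begins at x = 17 mm. Control column (nothing to operate) at y = 150 to 260 mm.
- drawer (a joint): How far the drawer is out, in m: 0 shut, 0.21 at its stop. May start a little ajar. Runner friction about 2.5 N plus 8 N per m/s; it stays where it is left.
- drawer_handle (a point): Middle of the bar of the drawer's black bow handle: level round bar 12 mm thick, 160 mm long along the incubator's y, 155 mm above the bench, its axis 50 mm in front of the drawer's front face (44 mm clear behind the bar, open above and below; posts at its two ends run back to the face). Axes parallel to the incubator's; moves with the drawer.
- drawer_front (a point): Middle of the top edge of the drawer front's outer face, 182 mm above the bench; axes as the incubator's, moves with the drawer. The white front is 286 mm wide, 15 mm thick and reaches down to 62 mm above the bench. Behind it is an open steel pan, inside 266 mm deep and 254 mm wide, floor 72 mm above the bench, sides up to 115 mm.
- rack_center (a point): Centre (half-way up, 48 mm above its underside) of the aluminium rack of capped sample tubes, loose in the drawer, about 0.55 kg: 80 mm along its x, 190 mm along its y, 96 mm high, z up. The caps, in a row on either side of the bar, end 10 mm above this point. Its y is roughly parallel to the incubator's front, its middle 110 to 152 mm behind the drawer's front face.
- rack_bar (a point): Centre of the rack's straight blue carrying bar, 40 mm above rack_center: 14 mm wide along the rack's x, 190 mm long along its y, 16 mm high; nothing on either side of it down to the caps, 30 mm lower. Axes as the rack's.
- tray: Flat stainless steel tray standing loose on the bench, 0.95 kg, 280 mm along its x, 180 mm along its y, rim 22 mm high, wall and floor 4 mm thick. Origin: centre of its underside; z up.
- bottle: Amber bottle with a blue cap, 72 mm in diameter, 170 mm high, loose; origin: centre of its underside. To be left alone.
- beaker: Open stainless steel beaker, 84 mm in diameter at the rim, 95 mm high, loose; origin: centre of its underside. To be left alone.
- tipbox: Blue tip box with a pale lid, 84 x 124 mm, 63 mm high, loose; origin: centre of its underside. To be left alone.

How it is judged:
By the outcome, as a careful person would: the job done as asked, in the order asked, and still so for the second after the job is handed in, with the robot touching nothing.
It also fails if it takes over 72 s, if anything falls off the work surface, if the arm or the gripper's body presses on something with over 40 N, if the wrist force passes 120 N, or if a joint passes its speed limit or range.

## Working session

There is one attempt and no reset: what is moved stays moved. The work goes in short steps, Python scripts to look and compute and a tool call to move; the robot and the scene stay as the last step left them, time stands still between calls to the robot, and variables do not carry over. Pictures are saved under pics/ and viewed, at most 10 in all, crops included, and the job is handed in when it is done.

Besides the shell and the picture viewer there is one more tool, called after "Call:" as name(argument=value, ...) on one line, values as JSON. play_rows: Moves the arm, as the interface text tells. Its arguments: {"type":"object","properties":{"xyz":{"type":"array","items":{"type":"array","items":{"type":"number"}}},"rot":{"type":"array","items":{"type":"array","items":{"type":"number"}}},"grip":{"type":"array","items":{"type":"number"}}},"required":["xyz","rot","grip"]}

```bash
mkdir -p pics; python3 - <<'E'
from bench import readout, vision, ctrl
import cv2, numpy as np
o=readout.get_obs();print({k:np.round(v,3).tolist() for k,v in o.items()})
for n in("scene","top"):
    c=vision.camera(n);cv2.imwrite(f"pics/{n}0.png",c["color"][:,:,::-1])
    np.savez(f"{n}0.npz",**{k:v for k,v in c.items() if isinstance(v,np.ndarray)})
    print(n,np.round(c["extrinsics"],3).tolist(),c["camera_matrix"].tolist())
E
```

```text
{'time_s': 0.0, 'q': [0.99, 0.182, 1.608, 0.0, 1.354, -0.206], 'dq': [-0.002, 0.001, 0.0, 0.002, -0.001, 0.001], 'joint_efforts': [-0.0, -44.486, -35.134, -0.0, 0.009, -0.0], 'eef_pos': [0.21, 0.535, 0.249], 'eef_rot': [-0.0, 0.186, 0.982, -0.001], 'wrist_force': [0.364, -1.122, 0.681], 'torque': [0.054, 0.009, 0.019], 'grasp_force': 0.0, 'opening': 1.002}
scene [[-0.429, 0.686, -0.588, 1.081], [0.903, 0.331, -0.272, 0.255], [0.008, -0.648, -0.762, 0.809], [0.0, 0.0, 0.0, 1.0]] [[472.4702796035078, 0.0, 315.96247812971615], [0.0, 472.4702796035078, 236.41522002743145], [0.0, 0.0, 1.0]]
top [[-0.023, -0.996, 0.083, 0.446], [-1.0, 0.021, -0.023, 0.016], [0.021, -0.084, -0.996, 1.127], [0.0, 0.0, 0.0, 1.0]] [[500.93884858049717, 0.0, 324.24556805297783], [0.0, 500.93884858049717, 239.94438286247956], [0.0, 0.0, 1.0]]
```

View pics/scene0.png

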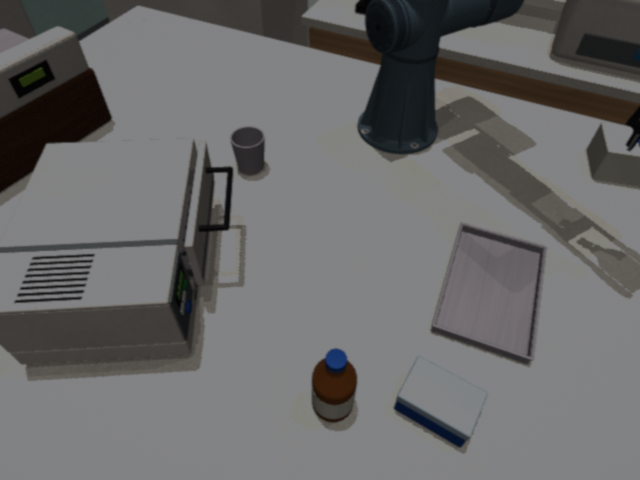

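View pics/top0.png

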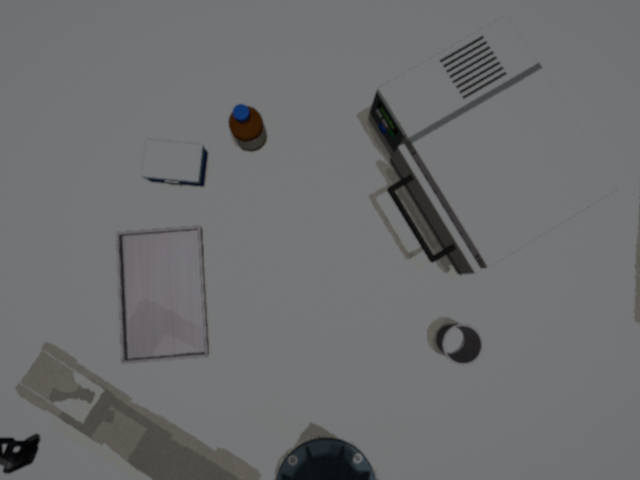

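The scene view shows the incubator with its handle at (230,200), beaker (249,150), bottle (334,388), tip box (440,402) and tray (492,290). In the top view the handle bar runs from (393,187) to (435,258), the tray spans (118,230)–(207,357), and the beaker (460,343) sits near the drawer's right side.

```bash
cat > h.py <<'E'
import numpy as np, cv2
def cloud(c,T=None):
    d=c["depth"];K=c["camera_matrix"];T=c["extrinsics"] if T is None else T
    v,u=np.mgrid[:480,:640]
    p=np.stack([(u-K[0,2])/K[0,0]*d,(v-K[1,2])/K[1,1]*d,d],-1)@T[:3,:3].T+T[:3,3]
    p[d<=0]=np.nan
    return p
def rect(P):
    r=cv2.minAreaRect((P[:,:2]*1000).astype(np.float32))
    return np.round(cv2.boxPoints(r)).tolist(), [round(x,1) for x in (*r[0],*r[1],r[2])]
E
python3 - <<'E'
from h import *
t=dict(np.load("top0.npz"));s=dict(np.load("scene0.npz"))
P=cloud(t);Q=cloud(s)
v,u=np.mgrid[:480,:640]
def sel(P,u0,u1,v0,v1,z0,z1): 
    m=(u>=u0)&(u<u1)&(v>=v0)&(v<v1)&(P[...,2]>z0)&(P[...,2]<z1);return m
for n,a in dict(handle=(370,450,165,275,.135,.165),front=(385,490,140,280,.174,.1855),hood=(370,640,0,280,.1875,.2),bottlecap=(215,275,90,160,.15,.19),beaker=(420,490,310,370,.05,.11),tip=(130,215,130,195,.05,.075),tray=(100,225,215,370,.012,.03)).items():
    m=sel(P,*a);p=P[m];print(n,len(p),rect(p) if len(p) else'', np.round(np.median(p,0),4))
m=sel(Q,195,240,160,235,.135,.165);p=Q[m];print("handle scene",len(p),rect(p),np.round(np.median(p,0),3))
print("bench z",np.nanmedian(P[300:420,230:300,2]))
E
```

```text
handle 1125 ([[478.0, -214.0], [507.0, -265.0], [678.0, -169.0], [650.0, -119.0]], [578.2, -191.7, 196.3, 57.9, 29.2]) [ 0.5733 -0.1905  0.1571]
front 1666 ([[457.0, -319.0], [712.0, -327.0], [718.0, -153.0], [463.0, -145.0]], [587.7, -236.0, 174.3, 255.0, 88.0]) [ 0.597  -0.2412  0.1805]
hood 18632 ([[465.0, -309.0], [614.0, -576.0], [966.0, -379.0], [817.0, -112.0]], [715.6, -344.0, 403.5, 305.0, 29.2]) [ 0.7052 -0.345   0.1888]
bottlecap 240 ([[761.0, 147.0], [787.0, 129.0], [805.0, 155.0], [779.0, 173.0]], [783.0, 151.1, 31.5, 31.9, 54.9]) [0.7811 0.1503 0.1671]
beaker 706 ([[256.0, -290.0], [316.0, -345.0], [372.0, -284.0], [312.0, -228.0]], [313.9, -286.9, 83.3, 82.1, 47.4]) [ 0.3084 -0.3036  0.0831]
tip 2260 ([[667.0, 257.0], [752.0, 247.0], [766.0, 371.0], [681.0, 381.0]], [716.5, 314.3, 124.9, 85.7, 83.5]) [0.7147 0.314  0.0605]
tray 1587 ([[281.0, 433.0], [292.0, 246.0], [579.0, 263.0], [568.0, 450.0]], [429.9, 348.0, 286.9, 187.8, 3.3]) [0.4237 0.3758 0.0216]
handle scene 952 ([[433.0, -252.0], [479.0, -314.0], [668.0, -175.0], [622.0, -112.0]], [550.5, -213.3, 235.4, 77.4, 36.5]) [ 0.576 -0.19   0.159]
bench z -0.0016780042756685543
```

```bash
cat >> h.py <<'E'
from scipy.spatial.transform import Rotation as R
A=np.deg2rad(-60.8); O=np.array([.582,-.224])
ex=np.array([np.cos(A),np.sin(A)]);ey=np.array([-ex[1],ex[0]])
def inc(p): return np.stack([(p[...,:2]-O)@ex,(p[...,:2]-O)@ey],-1)
def w(x,y): return O+x*ex+y*ey
def go(o,xyz,yaw):
    """shift (mm, tool axes) and rotvec to put the tool down at xyz with tool y at yaw (deg)"""
    q=np.array(o["eef_rot"]);r=R.from_quat(q[[1,2,3,0]])
    a=np.deg2rad(yaw);Y=np.array([np.cos(a),np.sin(a),0]);Z=np.array([0,0,-1.]);X=np.cross(Y,Z)
    t=R.from_matrix(np.stack([X,Y,Z],1))
    return np.round(r.inv().apply(np.array(xyz)-o["eef_pos"])*1000,1).tolist(),np.round((r.inv()*t).as_rotvec(),3).tolist()
E
python3 - <<'E'
from h import *
from bench import readout
for n in("top","scene"):
    c=dict(np.load(n+"0.npz"));P=cloud(c);I=inc(P);z=P[...,2]
    m=(abs(I[...,1])<.06)&(z>.14)&(z<.17)&(I[...,0]<-.03)&(I[...,0]>-.12);x=I[m][:,0]
    print(n,m.sum(),np.percentile(x,[2,25,50,75,98]).round(4),np.percentile(z[m],[50,95]).round(4))
    m2=(abs(I[...,0])<.12)&(z>.145)&(z<.166)&(I[...,0]<-.055);print(np.percentile(I[m2][:,1],[1,50,99]).round(3))
    m=(abs(I[...,1])<.12)&(z>.178)&(z<.1855)&(I[...,0]<.02)&(I[...,0]>-.04);print("front",np.percentile(I[m][:,0],[2,10,50,90,98]).round(4),z[m].mean())
o=readout.get_obs();x,y=w(-.061,0);print(x,y,go(o,[x,y,.25],119.2))
E
```

```text
top 380 [-0.0585 -0.0565 -0.054  -0.0506 -0.0475] [0.1577 0.1608]
[-0.081 -0.     0.082]
front [-0.0027 -0.0014  0.0043  0.0099  0.0113] 0.1803050738565158
scene 271 [-0.0574 -0.0552 -0.0524 -0.0495 -0.046 ] [0.1603 0.1626]
[-0.076  0.018  0.085]
front [-0.0017 -0.0008  0.005   0.0112  0.0127] 0.18191915548900683
0.5522405607925372 -0.17075175328654163 ([-576.6, -531.3, 0.1], [-0.001, -0.001, -0.884])
```

Call:
play_rows(xyz=[[-15,-14,0],[-40,-37,0],[-75,-69,0],[-115,-106,0],[-155,-143,0],[-195,-179,0],[-235,-216,0],[-275,-253,0],[-312,-287,0],[-345,-317,0]], rot=[[0,0,-0.05],[0,0,-0.13],[0,0,-0.22],[0,0,-0.32],[0,0,-0.42],[0,0,-0.52],[0,0,-0.62],[0,0,-0.72],[0,0,-0.82],[0,0,-0.884]], grip=[0.45,0.45,0.45,0.45,0.45,0.45,0.45,0.45,0.45,0.45])

```text
time_s: 1.35
eef_pos: [0.4158, 0.112, 0.2501]
eef_rot: [-0.0, -0.253, 0.968, 0.0]
wrist_force: [0.4, 0.5, 0.2]
opening: 0.447
grasp_force: 0.0
```

```bash
python3 - <<'E'
from h import *
from bench import readout
o=readout.get_obs();print(o["eef_pos"],o["opening"],o["dq"]);x,y=w(-.053,0);print(go(o,[x,y,.25],119.2))
E
```

```text
[0.41582528 0.11201974 0.25014988] 0.4473453354712516 [-0.78332567  0.13524163 -0.11592434  0.00317978 -0.02123625 -1.27608649]
([19.3, -321.4, 0.1], [0.0, -0.0, 0.001])
```

Call:
play_rows(xyz=[[3,-45,0],[6,-95,0],[9,-145,0],[12,-195,0],[15,-243,0],[17,-283,0],[19,-310,0],[19,-322,5],[19,-322,15],[19,-322,25]], rot=[[0,0,0],[0,0,0],[0,0,0],[0,0,0],[0,0,0],[0,0,0],[0,0,0],[0,0,0],[0,0,0],[0,0,0]], grip=[0.45,0.45,0.45,0.45,0.45,0.45,0.45,0.45,0.45,0.45])

```text
time_s: 2.6
eef_pos: [0.5553, -0.1753, 0.2241]
eef_rot: [-0.0, -0.252, 0.968, 0.001]
wrist_force: [-0.5, 0.8, 0.4]
opening: 0.453
grasp_force: 0.0
```

```bash
python3 - <<'E'
from h import *
from bench import readout,vision
o=readout.get_obs();x,y=w(-.053,0);print(go(o,[x,y,.158],119.2),o["wrist_force"])
c=vision.camera("wrist");cv2.imwrite("pics/w1.png",c["color"][:,:,::-1])
r=R.from_quat(np.array(o["eef_rot"])[[1,2,3,0]]);T=np.eye(4);T[:3,:3]=r.as_matrix();T[:3,3]=o["eef_pos"];T=T@c["hand_eye"]
P=cloud(c,T);I=inc(P);z=P[...,2]
m=(abs(I[...,1])<.06)&(z>.14)&(z<.17)&(I[...,0]<-.03)&(I[...,0]>-.1);print(m.sum(),np.percentile(I[m][:,0],[2,50,98]),np.percentile(z[m],[50,97]))
E
```

```text
([0.4, -2.6, 66.1], [0.001, -0.001, 0.0]) [-0.54694812  0.81507669  0.39924868]
5834 [-0.05759087 -0.05189709 -0.04613951] [0.15932891 0.16096718]
```

View pics/w1.png

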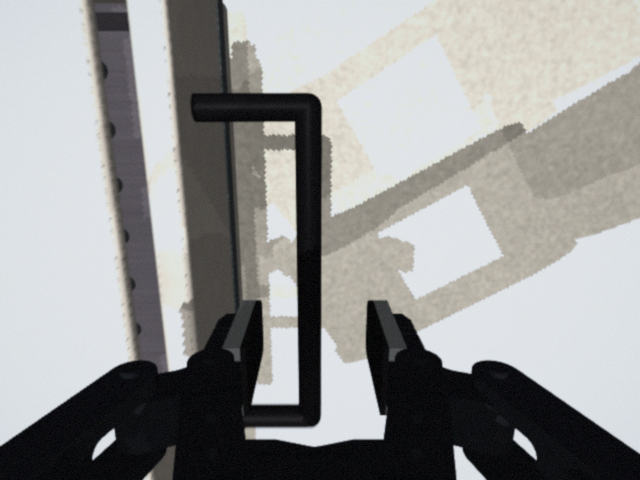

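The wrist view shows the bar (column 308) midway between the pads (columns 252 and 375), with room for the finger behind the bar. Descend and grip.

Call:
play_rows(xyz=[[0,-1,12],[0,-2,28],[0,-2,44],[0,-2,56],[0,-2,63],[0,-2,65],[0,-2,65],[0,-2,65],[0,-2,65],[0,-2,65]], rot=[[0,0,0],[0,0,0],[0,0,0],[0,0,0],[0,0,0],[0,0,0],[0,0,0],[0,0,0],[0,0,0],[0,0,0]], grip=[0.45,0.45,0.45,0.45,0.45,0.45,0.3,0.15,0.05,0])

```text
time_s: 3.9
eef_pos: [0.5571, -0.1783, 0.161]
eef_rot: [0.0, -0.252, 0.968, -0.0]
wrist_force: [-2.4, 1.9, 4.7]
opening: 0.116
grasp_force: 58.7
```

Call:
play_rows(xyz=[[0,0,0],[0,0,0],[0,0,0],[0,1,0],[0,3,0],[0,7,0],[0,13,0],[0,20,0],[0,28,0],[0,36,0]], rot=[[0,0,0],[0,0,0],[0,0,0],[0,0,0],[0,0,0],[0,0,0],[0,0,0],[0,0,0],[0,0,0],[0,0,0]], grip=[0,0,0,0,0,0,0,0,0,0])

```text
time_s: 5.15
eef_pos: [0.5395, -0.147, 0.161]
eef_rot: [0.0, -0.252, 0.968, -0.001]
wrist_force: [0.9, -3.9, 5.8]
opening: 0.119
grasp_force: 59.1
```

Call:
play_rows(xyz=[[0,9,0],[0,18,0],[0,27,0],[0,36,0],[0,45,0],[0,54,0],[0,63,0],[0,72,0],[0,81,0],[0,90,0]], rot=[[0,0,0],[0,0,0],[0,0,0],[0,0,0],[0,0,0],[0,0,0],[0,0,0],[0,0,0],[0,0,0],[0,0,0]], grip=[0,0,0,0,0,0,0,0,0,0])

```text
time_s: 6.4
eef_pos: [0.4954, -0.0685, 0.1609]
eef_rot: [0.0, -0.252, 0.968, -0.001]
wrist_force: [0.2, -3.6, 7.9]
opening: 0.116
grasp_force: 59.2
```

Call:
play_rows(xyz=[[0,9,0],[0,18,0],[0,27,0],[0,36,0],[0,45,0],[0,53,0],[0,60,0],[0,66,0],[0,71,0],[0,75,0]], rot=[[0,0,0],[0,0,0],[0,0,0],[0,0,0],[0,0,0],[0,0,0],[0,0,0],[0,0,0],[0,0,0],[0,0,0]], grip=[0,0,0,0,0,0,0,0,0,0])

```text
time_s: 7.65
eef_pos: [0.4586, -0.003, 0.1609]
eef_rot: [-0.0, -0.252, 0.968, -0.001]
wrist_force: [-1.3, -2.8, 9.1]
opening: 0.114
grasp_force: 59.5
```

Call:
play_rows(xyz=[[0,2,0],[0,4,0],[0,5,0],[0,6,0],[0,7,0],[0,8,0],[0,8,0],[0,8,0],[0,8,0],[0,8,0]], rot=[[0,0,0],[0,0,0],[0,0,0],[0,0,0],[0,0,0],[0,0,0],[0,0,0],[0,0,0],[0,0,0],[0,0,0]], grip=[0,0,0,0,0,0,0,0,0,0])

```text
time_s: 8.9
eef_pos: [0.4574, -0.0008, 0.161]
eef_rot: [0.002, -0.252, 0.968, -0.006]
wrist_force: [9.6, -23.7, -6.1]
opening: 0.116
grasp_force: 58.4
```

```bash
python3 - <<'E'
from h import *
from bench import readout
o=readout.get_obs();print(inc(np.array(o["eef_pos"])),o["wrist_force"])
E
```

```text
[-2.55645928e-01  1.34951540e-04] [  9.6368598  -23.7084942   -6.10228119]
```

At the stop (25 N of reaction). Relieve, release, lift.

Call:
play_rows(xyz=[[0,-3,0],[0,-5,0],[0,-6,0],[0,-6,0],[0,-6,0],[0,-6,0],[0,-6,0],[0,-6,-8],[0,-6,-22],[0,-6,-45]], rot=[[0,0,0],[0,0,0],[0,0,0],[0,0,0],[0,0,0],[0,0,0],[0,0,0],[0,0,0],[0,0,0],[0,0,0]], grip=[0,0,0.1,0.2,0.3,0.4,0.45,0.45,0.45,0.45])

```text
time_s: 10.15
eef_pos: [0.4577, -0.0011, 0.2062]
eef_rot: [-0.0, -0.252, 0.968, 0.0]
wrist_force: [-0.1, 0.2, -0.1]
opening: 0.445
grasp_force: 0.0
```

Call:
play_rows(xyz=[[0,0,-30],[0,0,-65],[0,0,-95],[0,-10,-110],[0,-35,-120],[0,-65,-125],[0,-90,-125],[0,-100,-125],[0,-100,-125],[0,-100,-125]], rot=[[0,0,0],[0,0,0],[0,0,0],[0,0,0],[0,0,0],[0,0,0],[0,0,0],[0,0,0],[0,0,0],[0,0,0]], grip=[0.7,0.7,0.7,0.7,0.7,0.7,0.7,0.7,0.7,0.7])

```text
time_s: 11.4
eef_pos: [0.5063, -0.0878, 0.33]
eef_rot: [-0.0, -0.252, 0.968, 0.0]
wrist_force: [-0.4, 0.5, -0.2]
opening: 0.698
grasp_force: 0.0
```

```bash
python3 - <<'E'
from h import *
from bench import readout,vision
o=readout.get_obs();print(o["eef_pos"],o["wrist_force"])
c=vision.camera("wrist");cv2.imwrite("pics/w2.png",c["color"][:,:,::-1])
r=R.from_quat(np.array(o["eef_rot"])[[1,2,3,0]]);T=np.eye(4);T[:3,:3]=r.as_matrix();T[:3,3]=o["eef_pos"];T=T@c["hand_eye"]
np.savez("w2.npz",P=cloud(c,T),C=c["color"])
P=cloud(c,T);z=P[...,2];h=cv2.cvtColor(c["color"],cv2.COLOR_RGB2HSV)
m=(h[...,0]>95)&(h[...,0]<130)&(h[...,1]>100)&(z>.15)&(z<.185)
print(m.sum(),rect(P[m]),np.median(z[m]))
t=vision.camera("top");Q=cloud(t);h=cv2.cvtColor(t["color"],cv2.COLOR_RGB2HSV)
m=(h[...,0]>95)&(h[...,0]<130)&(h[...,1]>100)&(Q[...,2]>.15)&(Q[...,2]<.185)&(Q[...,1]<.05)
print(m.sum(),rect(Q[m]) if m.any() else '')
E
```

```text
[ 0.50626614 -0.0877556   0.32996943] [-0.44360438  0.46453882 -0.20629548]
4203 ([[347.0, -100.0], [659.0, -309.0], [777.0, -133.0], [464.0, 76.0]], [561.9, -116.5, 211.6, 376.5, 56.2]) 0.16675011488785169
3 ([[743.0, -152.0], [743.0, -152.0], [796.0, -124.0], [795.0, -123.0]], [769.1, -137.7, 59.9, 0.6, 28.3])
```

View pics/w2.png

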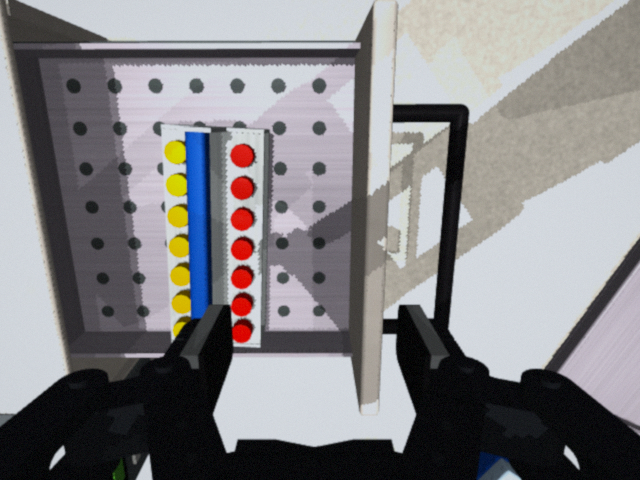

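The blue bar runs in the wrist view from (197,132) to (203,318), near-vertical; the rack sits towards the drawer's left side (image bottom). Fit its line.

```bash
python3 - <<'E'
from h import *
from bench import readout
d=np.load("w2.npz");P=d["P"];C=d["C"];h=cv2.cvtColor(C,cv2.COLOR_RGB2HSV);z=P[...,2]
B=np.zeros(z.shape,bool);B[115:400,170:225]=1
m=B&(h[...,0]>95)&(h[...,0]<130)&(h[...,1]>100)&(z>.16)&(z<.18)
p=P[m];print(len(p),rect(p),np.median(p[:,2]))
# rack end, far side (top of image), and rack ends from rims
f=cv2.fitLine((p[:,:2]).astype(np.float32),cv2.DIST_HUBER,0,.01,.01).ravel();ang=np.degrees(np.arctan2(f[1],f[0]));print(f,ang)
far=inc(p);print("bar inc y range",far[:,1].min(),far[:,1].max(),"x",np.median(far[:,0]))
I=inc(P);m2=(z>.09)&(z<.135)&(I[...,0]<-.0)&(I[...,0]>-.16);B2=np.zeros_like(B);B2[115:360,155:275]=1
q=I[m2&B2];print("rack",np.percentile(q,[1,99],axis=0))
hm=(z>.14)&(z<.175)&(I[...,0]<-.21);print("handle x",np.percentile(I[hm][:,0],[2,50,98]))
E
```

```text
3850 ([[484.0, -184.0], [491.0, -197.0], [612.0, -137.0], [605.0, -123.0]], [548.0, -160.2, 135.7, 15.0, 26.5]) 0.16685982649571923
[ 0.8988712   0.4382129   0.5422315  -0.16211815] 25.989912
bar inc y range -0.066150893668696 0.06889271187726952 x -0.07353884871741023
rack [[-0.11412269 -0.06839198]
 [-0.01470889  0.12932018]]
handle x [-0.25901293 -0.25081105 -0.21208647]
```

```bash
python3 - <<'E'
from h import *
from bench import readout
o=readout.get_obs();print(go(o,[.5727,-.1486,.162],116.1))
E
```

```text
([-28.2, -85.6, 168.2], [0.0, -0.0, 0.055])
```

Call:
play_rows(xyz=[[-5,-14,5],[-12,-35,15],[-20,-60,35],[-26,-80,65],[-28,-86,95],[-28,-86,122],[-28,-86,144],[-28,-86,158],[-28,-86,166],[-28,-86,168]], rot=[[0,0,0.02],[0,0,0.04],[0,0,0.055],[0,0,0.055],[0,0,0.055],[0,0,0.055],[0,0,0.055],[0,0,0.055],[0,0,0.055],[0,0,0.055]], grip=[0.6,0.6,0.6,0.6,0.6,0.6,0.6,0.6,0.6,0.6])

```text
time_s: 12.75
eef_pos: [0.5732, -0.1499, 0.1622]
eef_rot: [0.0, -0.225, 0.974, -0.0]
wrist_force: [0.2, 0.9, -0.2]
opening: 0.598
grasp_force: 0.0
```

Call:
play_rows(xyz=[[0,0,0],[0,0,0],[0,0,0],[0,0,0],[0,0,0],[0,0,0],[0,0,0],[0,0,0],[0,0,0],[0,0,0]], rot=[[0,0,0],[0,0,0],[0,0,0],[0,0,0],[0,0,0],[0,0,0],[0,0,0],[0,0,0],[0,0,0],[0,0,0]], grip=[0.5,0.4,0.35,0.3,0.25,0.2,0.15,0.1,0,0])

```text
time_s: 14.0
eef_pos: [0.5729, -0.1497, 0.1621]
eef_rot: [-0.0, -0.225, 0.974, 0.0]
wrist_force: [-0.0, 2.3, -0.7]
opening: 0.149
grasp_force: 59.4
```

Call:
play_rows(xyz=[[0,0,0],[0,0,0],[0,0,-2],[0,0,-6],[0,0,-12],[0,0,-20],[0,0,-30],[0,0,-42],[0,0,-55],[0,0,-68]], rot=[[0,0,0],[0,0,0],[0,0,0],[0,0,0],[0,0,0],[0,0,0],[0,0,0],[0,0,0],[0,0,0],[0,0,0]], grip=[0,0,0,0,0,0,0,0,0,0])

```text
time_s: 15.25
eef_pos: [0.5731, -0.1499, 0.2315]
eef_rot: [0.0, -0.225, 0.974, -0.0]
wrist_force: [-0.1, 1.0, -5.1]
opening: 0.152
grasp_force: 58.7
```

Call:
play_rows(xyz=[[0,0,-13],[0,0,-26],[0,0,-39],[0,0,-52],[0,0,-63],[0,0,-71],[0,0,-76],[0,0,-79],[0,0,-80],[0,0,-80]], rot=[[0,0,0],[0,0,0],[0,0,0],[0,0,0],[0,0,0],[0,0,0],[0,0,0],[0,0,0],[0,0,0],[0,0,0]], grip=[0,0,0,0,0,0,0,0,0,0])

```text
time_s: 16.5
eef_pos: [0.5729, -0.1498, 0.31]
eef_rot: [-0.0, -0.225, 0.974, 0.0]
wrist_force: [-0.5, -0.3, -5.8]
opening: 0.151
grasp_force: 58.8
```

```bash
python3 - <<'E'
from h import *
from bench import readout,vision
o=readout.get_obs();print(o["eef_pos"],o["wrist_force"],o["torque"])
c=vision.camera("scene");cv2.imwrite("pics/s2.png",c["color"][:,:,::-1])
print(go(o,[.430,.348,.31],93.3))
E
```

```text
[ 0.5729066  -0.14980228  0.30999889] [-0.51576556 -0.33184041 -5.83642212] [ 0.00273316 -0.03714121 -0.00479159]
([-90.0, 510.0, 0.2], [0.0, -0.0, 0.397])
```

View pics/s2.png

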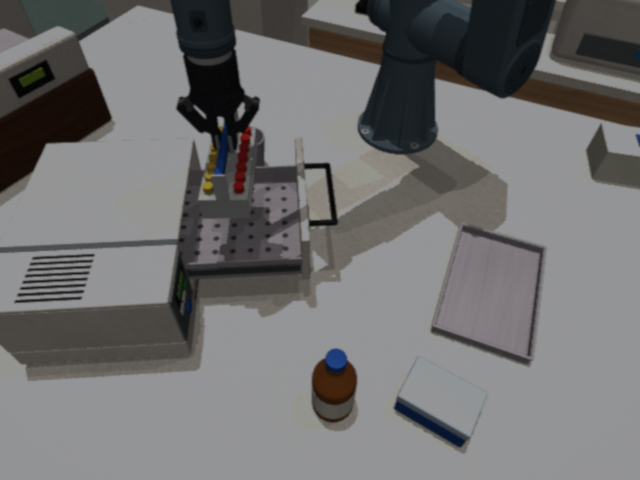

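The rack hangs level from the bar, clear above the drawer front; handle at (333,195), tray unobstructed at (490,290).

Call:
play_rows(xyz=[[-1,8,0],[-4,25,0],[-9,50,0],[-14,80,0],[-20,115,0],[-27,152,0],[-33,190,0],[-40,228,0],[-47,266,0],[-54,304,0]], rot=[[0,0,0],[0,0,0],[0,0,0],[0,0,0],[0,0,0],[0,0,0],[0,0,0],[0,0,0],[0,0,0],[0,0,0]], grip=[0,0,0,0,0,0,0,0,0,0])

```text
time_s: 17.8
eef_pos: [0.4865, 0.1496, 0.3106]
eef_rot: [0.0, -0.226, 0.974, 0.0]
wrist_force: [0.8, -0.5, -5.8]
opening: 0.151
grasp_force: 58.8
```

Call:
play_rows(xyz=[[-6,36,0],[-12,70,0],[-18,102,0],[-23,132,0],[-28,158,0],[-32,180,0],[-34,194,0],[-35,202,0],[-36,206,0],[-36,206,0]], rot=[[0,0,0.03],[0,0,0.08],[0,0,0.14],[0,0,0.2],[0,0,0.26],[0,0,0.32],[0,0,0.36],[0,0,0.385],[0,0,0.397],[0,0,0.397]], grip=[0,0,0,0,0,0,0,0,0,0])

```text
time_s: 19.05
eef_pos: [0.4293, 0.3484, 0.3104]
eef_rot: [0.0, -0.029, 1.0, 0.0]
wrist_force: [0.1, -0.7, -5.6]
opening: 0.149
grasp_force: 58.8
```

Call:
play_rows(xyz=[[0,0,6],[0,0,18],[0,0,36],[0,0,58],[0,0,80],[0,0,102],[0,0,122],[0,0,138],[0,0,150],[0,0,160]], rot=[[0,0,0],[0,0,0],[0,0,0],[0,0,0],[0,0,0],[0,0,0],[0,0,0],[0,0,0],[0,0,0],[0,0,0]], grip=[0,0,0,0,0,0,0,0,0,0])

```text
time_s: 20.3
eef_pos: [0.4302, 0.3479, 0.1496]
eef_rot: [0.0, -0.029, 1.0, 0.0]
wrist_force: [0.9, -0.4, -5.3]
opening: 0.15
grasp_force: 58.7
```

```bash
python3 - <<'E'
from h import *
from bench import readout,vision
o=readout.get_obs();print(o["eef_pos"],o["wrist_force"],go(o,[.43,.348,.094],93.3))
c=vision.camera("scene");cv2.imwrite("pics/s3.png",cv2.resize(c["color"][100:400,340:640,::-1],(600,600)))
E
```

```text
[0.43019757 0.34793383 0.14961917] [ 0.8952101  -0.38728544 -5.26385015] ([0.2, 0.1, 55.6], [0.0, 0.0, -0.0])
```

View pics/s3.png

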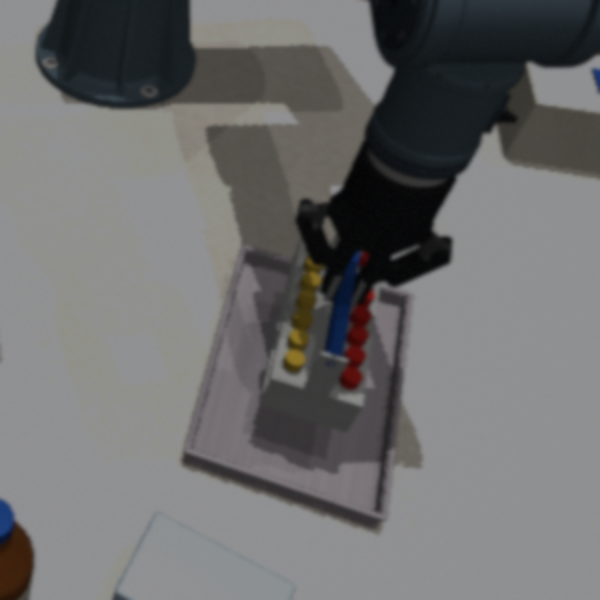

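The rack is over the middle of the tray, parallel to its rims (tray corners (245,255), (410,300), (380,520), (188,460)). Lower the last 55 mm gently.

Call:
play_rows(xyz=[[0,0,8],[0,0,18],[0,0,28],[0,0,37],[0,0,44],[0,0,48],[0,0,51],[0,0,53],[0,0,54],[0,0,54.5]], rot=[[0,0,0],[0,0,0],[0,0,0],[0,0,0],[0,0,0],[0,0,0],[0,0,0],[0,0,0],[0,0,0],[0,0,0]], grip=[0,0,0,0,0,0,0,0,0,0])

```text
time_s: 21.6
eef_pos: [0.4302, 0.348, 0.0959]
eef_rot: [0.0, -0.029, 1.0, 0.0]
wrist_force: [-0.8, -0.1, -4.9]
opening: 0.147
grasp_force: 58.8
```

Call:
play_rows(xyz=[[0,0,0.3],[0,0,0.6],[0,0,0.9],[0,0,1.2],[0,0,1.2],[0,0,1.2],[0,0,1.2],[0,0,1.2],[0,0,1.2],[0,0,1.2]], rot=[[0,0,0],[0,0,0],[0,0,0],[0,0,0],[0,0,0],[0,0,0],[0,0,0],[0,0,0],[0,0,0],[0,0,0]], grip=[0,0,0,0,0,0,0,0,0,0])

```text
time_s: 22.85
eef_pos: [0.4301, 0.3479, 0.0946]
eef_rot: [0.0, -0.029, 1.0, -0.0]
wrist_force: [0.1, -0.0, -5.4]
opening: 0.151
grasp_force: 58.8
```

Call:
play_rows(xyz=[[0,0,0.3],[0,0,0.5],[0,0,0.8],[0,0,1],[0,0,1.2],[0,0,1.4],[0,0,1.6],[0,0,1.8],[0,0,1.8],[0,0,1.8]], rot=[[0,0,0],[0,0,0],[0,0,0],[0,0,0],[0,0,0],[0,0,0],[0,0,0],[0,0,0],[0,0,0],[0,0,0]], grip=[0,0,0,0,0,0,0,0,0,0])

```text
time_s: 24.1
eef_pos: [0.4302, 0.3484, 0.0939]
eef_rot: [0.0, -0.029, 1.0, 0.0]
wrist_force: [-6.0, 0.5, 7.9]
opening: 0.153
grasp_force: 60.8
```

Seated (load now carried by the tray). Release and lift.

Call:
play_rows(xyz=[[0,0,-0.4],[0,0,-0.7],[0,0,-0.7],[0,0,-0.7],[0,0,-0.7],[0,0,-0.7],[0,0,-0.7],[0,0,-0.7],[0,0,-4],[0,0,-15]], rot=[[0,0,0],[0,0,0],[0,0,0],[0,0,0],[0,0,0],[0,0,0],[0,0,0],[0,0,0],[0,0,0],[0,0,0]], grip=[0,0,0.15,0.2,0.25,0.3,0.4,0.5,0.5,0.5])

```text
time_s: 25.35
eef_pos: [0.4297, 0.3477, 0.1077]
eef_rot: [-0.001, -0.029, 1.0, -0.0]
wrist_force: [-0.0, -1.3, 0.1]
opening: 0.5
grasp_force: 0.0
```

Call:
play_rows(xyz=[[0,0,-20],[0,0,-50],[0,0,-90],[0,0,-130],[0,0,-165],[0,0,-190],[0,-20,-200],[0,-55,-200],[0,-100,-200],[0,-150,-200]], rot=[[0,0,0],[0,0,0],[0,0,0],[0,0,0],[0,0,0],[0,0,0],[0,0,-0.05],[0,0,-0.15],[0,0,-0.28],[0,0,-0.42]], grip=[0.5,0.5,0.5,0.5,0.4,0.2,0,0,0,0])

```text
time_s: 26.6
eef_pos: [0.4385, 0.1972, 0.3088]
eef_rot: [0.001, -0.239, 0.971, -0.0]
wrist_force: [0.1, 0.2, 0.4]
opening: 0.003
grasp_force: 0.0
```

```bash
python3 - <<'E'
from h import *
from bench import readout,vision
o=readout.get_obs();print(o["eef_pos"],o["opening"])
x,y=w(-.2556-.045,0);print(x,y,go(o,[x,y,.31],119.2))
c=vision.camera("scene");cv2.imwrite("pics/s4.png",c["color"][:,:,::-1])
E
```

```text
[0.4385348  0.19719319 0.30879553] 0.0030817359613023346
0.4353493864628969 0.03840037642730473 ([76.6, -139.2, -1.2], [-0.001, 0.001, -0.027])
```

View pics/s4.png

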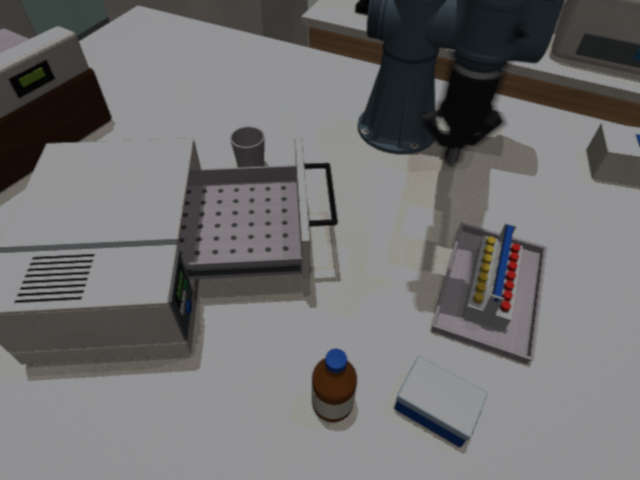

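The rack stands flat in the middle of the tray (500,280); the drawer is empty and open, other objects where they were. Now push with closed fingers in front of the handle bar.

Call:
play_rows(xyz=[[15,-35,0],[35,-70,0],[55,-103,0],[70,-127,5],[77,-139,20],[77,-139,45],[77,-139,75],[77,-139,105],[77,-139,130],[77,-139,145]], rot=[[0,0,-0.01],[0,0,-0.027],[0,0,-0.027],[0,0,-0.027],[0,0,-0.027],[0,0,-0.027],[0,0,-0.027],[0,0,-0.027],[0,0,-0.027],[0,0,-0.027]], grip=[0,0,0,0,0,0,0,0,0,0])

```text
time_s: 27.9
eef_pos: [0.4332, 0.04, 0.1612]
eef_rot: [-0.001, -0.25, 0.968, 0.001]
wrist_force: [-0.4, -0.5, 0.2]
opening: 0.0
grasp_force: 0.0
```

Call:
play_rows(xyz=[[0,0,4],[0,0,5],[0,-2,5],[0,-6,5],[0,-11,5],[0,-16,5],[0,-20,5],[0,-24,5],[0,-29,5],[0,-36,5]], rot=[[0,0,0],[0,0,0],[0,0,0],[0,0,0],[0,0,0],[0,0,0],[0,0,0],[0,0,0],[0,0,0],[0,0,0]], grip=[0,0,0,0,0,0,0,0,0,0])

```text
time_s: 29.15
eef_pos: [0.4514, 0.008, 0.1577]
eef_rot: [-0.0, -0.25, 0.968, 0.001]
wrist_force: [-1.5, 2.7, 0.3]
opening: 0.0
grasp_force: 1.5
```

```bash
python3 - <<'E'
from h import *
from bench import readout
o=readout.get_obs();x,y=w(-.066,0);print(inc(np.array(o["eef_pos"])),o["eef_pos"],o["wrist_force"],go(o,[x,y,.158],119.2))
E
```

```text
[-0.26624726 -0.00083223] [0.45138223 0.0080071  0.15767551] [-1.51698969  2.73433792  0.26894733] ([-1.9, -200.2, -0.6], [0.001, -0.0, -0.005])
```

Call:
play_rows(xyz=[[0,-9,0],[0,-19,0],[0,-29,0],[0,-39,0],[0,-49,0],[0,-59,0],[0,-69,0],[0,-79,0],[0,-89,0],[0,-99,0]], rot=[[0,0,0],[0,0,0],[0,0,0],[0,0,0],[0,0,0],[0,0,0],[0,0,0],[0,0,0],[0,0,0],[0,0,0]], grip=[0,0,0,0,0,0,0,0,0,0])

```text
time_s: 30.4
eef_pos: [0.4997, -0.0794, 0.1578]
eef_rot: [-0.0, -0.249, 0.968, 0.0]
wrist_force: [-0.7, 4.3, -0.8]
opening: 0.0
grasp_force: 1.6
```

Call:
play_rows(xyz=[[0,-10,0],[0,-20,0],[0,-30,0],[0,-40,0],[0,-50,0],[0,-60,0],[0,-69,0],[0,-77,0],[0,-83,0],[0,-88,0]], rot=[[0,0,0],[0,0,0],[0,0,0],[0,0,0],[0,0,0],[0,0,0],[0,0,0],[0,0,0],[0,0,0],[0,0,0]], grip=[0,0,0,0,0,0,0,0,0,0])

```text
time_s: 31.65
eef_pos: [0.542, -0.1562, 0.1578]
eef_rot: [-0.0, -0.249, 0.968, 0.0]
wrist_force: [-1.0, 3.1, 0.4]
opening: 0.005
grasp_force: 1.4
```

Call:
play_rows(xyz=[[0,-3,0],[0,-6,0],[0,-8,0],[0,-10,0],[0,-12,0],[0,-14,0],[0,-16,0],[0,-17,0],[0,-18,0],[0,-18,0]], rot=[[0,0,0],[0,0,0],[0,0,0],[0,0,0],[0,0,0],[0,0,0],[0,0,0],[0,0,0],[0,0,0],[0,0,0]], grip=[0,0,0,0,0,0,0,0,0,0])

```text
time_s: 32.9
eef_pos: [0.549, -0.1687, 0.1577]
eef_rot: [-0.002, -0.25, 0.968, 0.003]
wrist_force: [-8.2, 14.1, 9.8]
opening: -0.0
grasp_force: 8.2
```

Against the home stop (16 N). Back off and verify.

Call:
play_rows(xyz=[[0,2,0],[0,5,0],[0,12,0],[0,25,0],[0,45,0],[0,70,-10],[0,95,-35],[0,115,-65],[0,125,-85],[0,130,-90]], rot=[[0,0,0],[0,0,0],[0,0,0],[0,0,0],[0,0,0],[0,0,0],[0,0,0],[0,0,0],[0,0,0],[0,0,0]], grip=[0,0,0,0,0,0,0,0,0,0])

```text
time_s: 34.15
eef_pos: [0.4877, -0.0569, 0.2492]
eef_rot: [0.001, -0.25, 0.968, -0.001]
wrist_force: [0.2, -0.3, -0.2]
opening: 0.002
grasp_force: 0.0
```

Call:
play_rows(xyz=[[0,0,0],[0,0,0],[0,0,0],[0,0,0],[0,0,0],[0,0,0],[0,0,0],[0,0,0],[0,0,0],[0,0,0]], rot=[[0,0,0],[0,0,0],[0,0,0],[0,0,0],[0,0,0],[0,0,0],[0,0,0],[0,0,0],[0,0,0],[0,0,0]], grip=[0,0,0,0,0,0,0,0,0,0])

```text
time_s: 35.4
eef_pos: [0.4878, -0.0578, 0.2478]
eef_rot: [0.0, -0.249, 0.968, -0.0]
wrist_force: [0.1, -0.8, 0.1]
opening: -0.004
grasp_force: 0.0
```

```bash
python3 - <<'E'
from h import *
from bench import readout,vision
c=vision.camera("scene");cv2.imwrite("pics/s5.png",c["color"][:,:,::-1])
P=cloud(c);I=inc(P);z=P[...,2]
m=(abs(I[...,1])<.06)&(z>.14)&(z<.17)&(I[...,0]<-.03)&(I[...,0]>-.12);print("handle",m.sum(),np.percentile(I[m][:,0],[2,50,98]))
m=(abs(I[...,1])<.12)&(z>.178)&(z<.1855)&(I[...,0]<.02)&(I[...,0]>-.04);print("front",np.percentile(I[m][:,0],[2,10,50,90,98]).round(4))
E
```

```text
handle 271 [-0.04969425 -0.04490433 -0.03838866]
front [0.006  0.0069 0.0125 0.0183 0.0196]
```

View pics/s5.png

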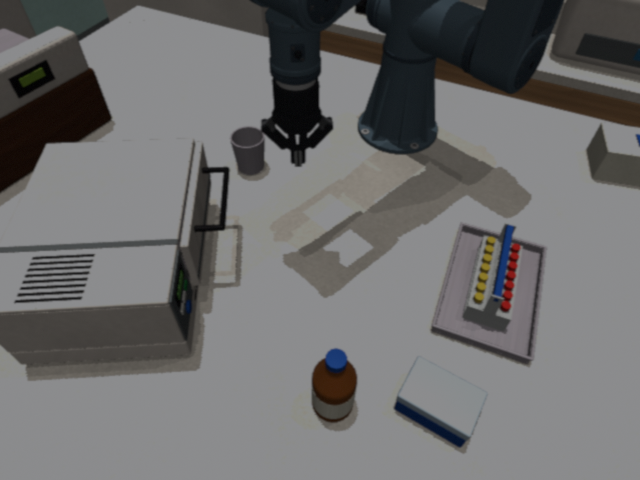

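The drawer is shut about 7 mm deeper than it started, with the handle at (225,200) and -0.045 in my frame, as predicted. The rack is flat in the tray at (497,280), and the bottle, beaker and tip box have not moved.

```bash
python3 -c "
from bench import ctrl
print(ctrl.hand_in())"
```

```text
the job is handed in; nothing more can be done
None
```

The job is handed in at about 35 s: drawer pulled to its stop, rack set flat in the tray, drawer pushed back to its home stop, and the bottle, beaker and tip box not touched; no verdict was returned.

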